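# Charge a dosing funnel with terrazzo chips and drop them into the jar

## Robot

A 6-joint arm with a two-finger parallel gripper is mounted at the origin on the work surface. World frame = base frame: x ahead of the robot, y to its left, z up, the work surface at z = 0. Lengths are in m, angles in rad, forces in N, time in s.
With the tool pointing down it reaches from about 0.35 to 0.85 m from the base axis. Payload 8.1 kg.
Tool frame: the origin (TCP) lies between the finger pads; the fingertips stand 11 mm ahead of it and the grasp point (between the pads) lies 8 mm behind it; z points along the fingers, y is the direction in which the jaws open and shut (so a half turn about z gives the same grasp; the last joint's range is limited). The gripper opens to 93 mm and grips with 3 to 60 N. Pads are 15 mm wide; open, the fingers measure 128 mm over their backs; the gripper's body (75 mm by 188 mm) begins 65 mm behind the grasp point.
Start: joints at [-1.424, 0.13, 1.488, -0, 1.523, -0.085], TCP at [0.138, -0.584, 0.23] pointing down, gripper open.
Joint ranges: [-2.96, 2.96], [-0.89, 2.26], [0.02, 2.5], [-1.34, 4.48], [0, 2.73], [-2.66, 2.66]. Speed limits (rad/s): [2.39, 2.39, 2.79, 3.14, 3.14, 3.14].

## Interface

Orientations are given as a rotation vector (axis times angle).
In Python, from cell import observe, eyes, finish_job gives the robot as it stands.
- The arm moves only by the tool apply_moves, never from a script. Its argument "series" is text: rows parted by semicolons, each of 4 numbers parted by spaces: the shift along the tool's x, y, z in m, then the turn about the tool's z in rad. A call has 1 to 20 rows; each row is the pose to reach, as a shift and turn from the pose measured when the call began, along the tool's axes at that moment; what a row does not reach only later rows make up. A row lasts 1/12 s, in which the tool goes at most 41.7 mm and 7.16 degrees, less where a joint would pass 70% of its speed; a pose out of reach is approached as far as the arm can. A call with a gripper value outside its range is refused whole. "hand" is the gripper's target within -1 to 1 (shut at 1, half-way at 0, fully open at -1), set as the call begins (left out, the last holds). The fingers move at their own pace and stop on an object; the grip force is fixed at half the most. Time passes only in rows, so rows that repeat a pose let the fingers close. It gives the time, the measured TCP pose, the force and the opening at its end, in the units of the state.
- observe(): the state, without advancing time (a new reading comes with each control period).
- eyes.read_camera(name): name is "side" or "top"; returns (picture, depth): 420x560x3 uint8, blue, green, red; 420x560 float32, m along the optical axis (not along the pixel's ray), 0 where there is no reading.
- eyes.camera_model(name): a dict with "fov_y" (degrees; the focal length in pixels is half the picture's height over the tangent of half this angle, whatever the lens; pixels are square), "cx", "cy" (the principal point, pixels), "R" (3x3) and "t" (3): a world point X has camera coordinates R X + t. Camera axes: x right, y down, z forward; pixel columns grow to the right and rows downward; lengths in m; the calibration is good to about 2 mm. A picture is of the moment at which its call begins. camera_model takes no time and is no camera call.
- finish_job(): hands the job in, once; it reports no verdict.
The state is a dict: "clock": time; "joints": joint angles; "joint_velocities": joint speeds; "joint_efforts": joint torques, N m; "tcp_pos": TCP position; "tool_rot": TCP orientation; "ft_force": force on the tool from outside, world axes, zero at the start; "wrist_torque": the same for the moment, N m; "grip_width": finger opening in m.
Only numpy, scipy, OpenCV 4.12 (cv2) and the standard library are available. Lean on these libraries where they do the work, as an engineer would, in place of code of your own. Each camera call takes 0.05 s, during which the arm holds its last target. There are 200 camera calls.

## Task

Pour all six stone chips from the scoop into the light blue funnel while its stopper is shut, and set the empty scoop back down flat on the table. Then grip the black knob, pull the sprung stopper up as far as it goes and hold it there so that all the chips drop through into the glass jar; finish while still holding the stopper fully up. Leave the jar standing where it is, and leave the bowl, candle pot, lid and cup alone.

Things in the scene. Friction and masses are not known exactly. Their poses are not given: they have to be found in the camera images.
- stand: fixed bench stand carrying the light blue dosing funnel. Origin on the table under the funnel's axis; z up. Flat steel base 8 mm thick, reaching 140 mm to its -x, 85 mm to its +x, 85 mm to either side. A 16 mm steel column, 168 mm high, stands 112 mm to its -x. The bridge over the funnel runs along its x axis
- funnel_mouth (a point): centre of the funnel's mouth, level with the rim, 200 mm above the table. The round mouth is 170 mm across outside; below an 18 mm upright rim a cone slopes 48 degrees down to the spout
- bridge (a point): middle of the top edge of the steel bridge bar, 212 mm above the table: 8 mm wide, 12 mm high, it lies across the whole mouth along the stand's x axis; the halves of the mouth to the stand's +y and -y are open. Here a spring barrel, 22 mm in diameter (lock nut 28 mm), stands up to 236 mm
- outlet (a point): centre of the spout's lower end (48 mm bore), 100 mm above the table, 7 mm above the mouth of the jar
- stopper (a joint): lift of the sprung stopper in m: 0 = down, its 51 mm steel plug seated in the outlet hole; 0.042 = fully up against its stop. It slides straight up along the funnel's axis; a spring always pushes it back down: about 6 N to start, 11 N fully up. Let go, it shuts. Should a chip hang up in the funnel, letting the stopper half down and up again frees it
- plunger: the stopper itself: plug, 10 mm steel rod through the spring barrel, and the black pull knob on top, all in one. Origin on the axis at the outlet hole's seat, 118 mm above the table when shut; z up
- knob_grip (a point): centre of the black cylindrical pull knob on top of the stopper rod: 32 mm in diameter, 28 mm high, axis upright, just above the spring barrel. 251 mm above the table when shut; rises with the stopper
- jar: loose clear glass jar, 68 mm outside diameter, 62 mm inside, 85 mm high, floor 5 mm thick, 240 g, standing on the stand's base under the outlet. Origin at the centre of its underside, z up
- scoop: loose flat-bottomed aluminium scoop, about 160 g, lying on the table with the six chips in it. Origin at the centre of its bowl's underside; x points from the handle to the open lip, z up. Bowl 90 mm long (x -45 to 45 mm), 68 mm wide, floor 3 mm thick, back wall 42 mm high, cheeks falling from 42 mm to 12 mm at the lip, no front wall
- scoop_grip (a point): middle of the scoop's straight round handle, on its axis; the handle is 80 mm long, 20 mm in diameter, along the scoop's x. The point lies 92 mm behind the scoop's origin, 36 mm up
- scoop_lip (a point): middle of the scoop's pouring lip, at floor level: 45 mm ahead of the scoop's origin, 3 mm up
- chip0: loose terracotta stone chip, angular, about 20 mm across and 15 mm high, 10 g; slides on metal and plastic when these are tilted more than about 36 degrees. Origin at its middle
- chip1: loose dark blue stone chip, angular, about 20 mm across and 15 mm high, 10 g; slides on metal and plastic when these are tilted more than about 36 degrees. Origin at its middle
- chip2: loose ochre stone chip, angular, about 20 mm across and 15 mm high, 10 g; slides on metal and plastic when these are tilted more than about 36 degrees. Origin at its middle
- chip3: loose terracotta stone chip, angular, about 20 mm across and 15 mm high, 10 g; slides on metal and plastic when these are tilted more than about 36 degrees. Origin at its middle
- chip4: loose green stone chip, angular, about 20 mm across and 15 mm high, 10 g; slides on metal and plastic when these are tilted more than about 36 degrees. Origin at its middle
- chip5: loose dark blue stone chip, angular, about 20 mm across and 15 mm high, 10 g; slides on metal and plastic when these are tilted more than about 36 degrees. Origin at its middle
- bowl: bystander, to be left alone: pink mixing bowl with a wooden stick in it, 114 mm in diameter, 58 mm high (the stick stands up to 80 mm). Origin at the centre of its underside
- candle_pot: bystander, to be left alone: blue and white round candle pot, 78 mm in diameter, 56 mm high. Origin at the centre of its underside
- jar_lid: bystander, to be left alone: black jar lid lying flat, 72 mm in diameter, 14 mm high. Origin at the centre of its underside
- cup: bystander, to be left alone: empty white paper cup, 72 mm in diameter, 88 mm high. Origin at the centre of its underside
Not all that is in view belongs to the job. Leave any green look-alike of the jar alone.

How it is judged:
By the outcome, as a careful person would: the job done as asked, in the order asked, and still so for the second after the job is handed in, while the arm keeps its last pose, push and grip.
It also fails if it takes over 72 s, if anything falls off the work surface, if the arm or the gripper's body presses on something with over 40 N, if the wrist force passes 120 N, or if a joint passes its speed limit or range.

## Working session

There is one attempt and no reset: what is moved stays moved. The work goes in short steps, Python scripts to look and compute and a tool call to move; the robot and the scene stay as the last step left them, time stands still between calls to the robot, and variables do not carry over. Pictures are saved under pics/ and viewed, about 8 in all and at most 12, crops included, and the job is handed in when it is done.

Besides the shell and the picture viewer there is one more tool, called in YAML: its name, and indented under it one key for each argument. apply_moves: Moves the arm, as the interface text tells. Its arguments: {"type":"object","properties":{"series":{"type":"string"},"hand":{"type":"number"}},"required":["series"]}

```bash
mkdir -p pics; ls; cat > h.py <<'E'
import numpy as np, cv2
from cell import observe, eyes, finish_job
def shot(n,name):
    im,d=eyes.read_camera(n); cv2.imwrite(f'pics/{name}.png',im); np.save(f'pics/{name}.npy',d); return im,d
def world(n,d):
    m=eyes.camera_model(n); f=210/np.tan(np.radians(m['fov_y'])/2)
    v,u=np.mgrid[:d.shape[0],:d.shape[1]]
    c=np.stack([(u-m['cx'])/f*d,(v-m['cy'])/f*d,d],-1)
    return (c-np.array(m['t']))@np.array(m['R'])
def pix(n,X):
    m=eyes.camera_model(n); f=210/np.tan(np.radians(m['fov_y'])/2)
    c=np.array(m['R'])@np.array(X)+np.array(m['t']); return c[0]/c[2]*f+m['cx'],c[1]/c[2]*f+m['cy']
E
python3 - <<'E'
from h import *
for n in('side','top'):
    im,d=shot(n,n+'0'); print(eyes.camera_model(n))
print(observe())
E
```

```text
pics
{'fov_y': 53.949693455487676, 'cx': 285.56118404701647, 'cy': 212.80816173273863, 'R': array([[-0.92898279, -0.3700982 ,  0.00427686],
       [-0.28763352,  0.71461978, -0.63764059],
       [ 0.23293331, -0.59358731, -0.77032213]]), 't': array([0.50448107, 0.2589168 , 1.01800293])}
{'fov_y': 53.398103075151234, 'cx': 282.81615547592423, 'cy': 215.75626207136077, 'R': array([[ 8.75178191e-03, -9.99961600e-01, -4.51491575e-04],
       [-9.74425009e-01, -8.42689412e-03, -2.24554870e-01],
       [ 2.24542442e-01,  2.40519993e-03, -9.74461342e-01]]), 't': array([0.01086288, 0.5781668 , 1.10170705])}
{'clock': 0.1, 'joints': array([-1.42441461e+00,  1.31086327e-01,  1.48918239e+00,  6.63156809e-06,
        1.52301044e+00, -8.54220050e-02]), 'joint_velocities': array([-9.05683171e-05, -5.39060640e-04, -4.22725575e-03,  4.97564715e-04,
       -7.15859980e-04, -1.24525645e-04]), 'joint_efforts': array([ 1.74177476e-03, -5.61342359e+01, -4.93095767e+01,  7.71908741e-02,
        2.91979912e-02, -7.26333724e-05]), 'tcp_pos': array([ 0.13777732, -0.5834478 ,  0.22868534]), 'tool_rot': array([-3.11884083e+00, -3.63106298e-01,  7.02957231e-05]), 'ft_force': array([-0.300794  , -0.40654552,  0.25297996]), 'wrist_torque': array([-0.04854564, -0.02423203, -0.00540298]), 'grip_width': 0.09305843079455846}
```

View pics/top0.png

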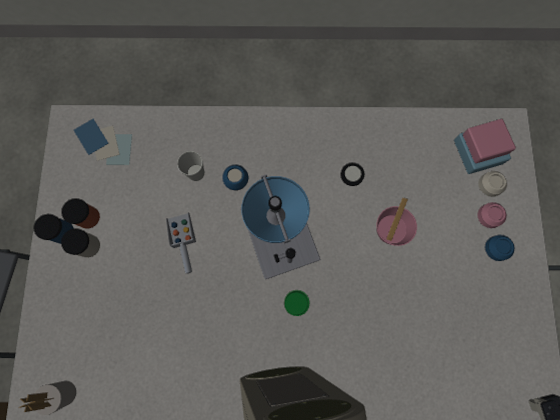

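View pics/side0.png

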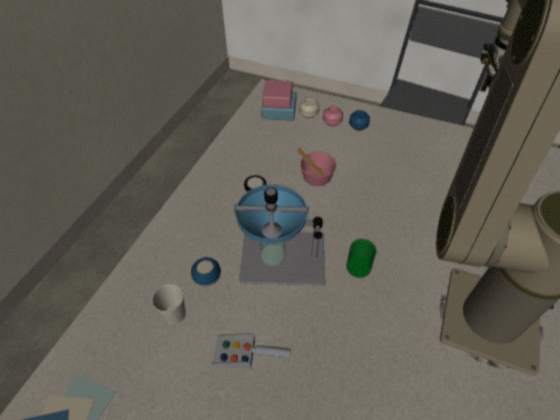

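```bash
python3 - <<'E'
from h import *
d=np.load('pics/top0.npy');W=world('top',d)
def circ(m):
    p=W[m][:,:2].astype(np.float32); return cv2.minEnclosingCircle(p),len(p), np.median(p,0)
v,u=np.mgrid[:420,:560]
fun=(abs(u-275)<45)&(abs(v-210)<45)
print('rim',circ(fun&(abs(W[...,2]-.2)<.006)))
br=fun&(abs(W[...,2]-.212)<.004); p=W[br][:,:2]; print('bridge',p.mean(0),np.linalg.svd(p-p.mean(0))[2][0])
kn=fun&(W[...,2]>.245);print('knob',circ(kn),W[kn][:,2].max())
sc=(u>160)&(u<200)&(v>205)&(v<280)&(W[...,2]>.012)
h=sc&(v>247);p=W[h];print('handle',p.mean(0),np.linalg.svd(p[:,:2]-p[:,:2].mean(0))[2][0],p.min(0),p.max(0))
b=sc&(v<=247);p=W[b];print('bowl',cv2.minAreaRect(p[:,:2].astype(np.float32)),p[:,2].max())
for uu,vv,n in[(352,174,'lid'),(235,177,'candle'),(190,163,'cup'),(297,303,'green'),(396,226,'bowl')]: print(n,W[vv,uu])
s=world('side',np.load('pics/side0.npy'))
print('side knob',s[193,271],'bowl scoop floor',s[360,235],'handle',s[351,272])
E
```

```text
rim (((0.5657665729522705, 0.03583238273859024), 0.08765047043561935), 278, array([0.58659554, 0.03882241], dtype=float32))
bridge [0.56207478 0.03408349] [-0.93989007 -0.34147715]
knob (((0.4475768208503723, 0.02706240676343441), 0.13251152634620667), 193, array([0.5615029 , 0.03169072], dtype=float32)) 1.2034060064460217
handle [0.45246251 0.28174469 0.06223721] [-0.56527622 -0.82490169] [0.31590512 0.01308479 0.031684  ] [0.48904966 0.30774488 1.20340601]
bowl ((0.43271404504776, 0.20079730451107025), (0.4302690923213959, 0.1019301488995552), 44.77940368652344) 1.2034060064460217
lid [ 0.71988364 -0.18979766  0.01423949]
candle [0.69498276 0.15518289 0.05214786]
cup [0.74814923 0.2953357  0.02063157]
green [ 0.34088356 -0.02609554  0.00247405]
bowl [ 0.55804497 -0.30759109  0.03439936]
side knob [0.56318479 0.04026541 0.26640652] bowl scoop floor [0.53427777 0.33173981 0.01375831] handle [0.45909558 0.29260535 0.04573034]
```

apply_moves:
  series: "0 0.04 -0.01 0;0 0.08 -0.02 0;0 0.12 -0.03 0;0 0.16 -0.04 0;0 0.2 -0.05 0;0 0.24 -0.05 0;0 0.28 -0.05 0;0 0.32 -0.05 0;0 0.36 -0.05 0;0 0.4 -0.05 0;0 0.44 -0.05 0;0 0.48 -0.05 0"
  hand: -1

```text
clock: 1.1
tcp_pos: [0.2044, -0.8665, 0.2419]
tool_rot: [3.089, 0.36, 0.006]
ft_force: [-0.7, -0.4, 0.9]
grip_width: 0.093
```

apply_moves:
  series: "0 0.3 0 0;0 0.3 0 0;0 0.3 0 0;0 0.3 0 0;0 0.3 0 0;0 0.3 0 0;0 0.3 0 0;0 0.3 0 0"

```text
clock: 1.77
tcp_pos: [0.2112, -0.8948, 0.196]
tool_rot: [3.049, 0.355, 0.014]
ft_force: [-0.9, -0.3, -1.2]
grip_width: 0.0928
```

```bash
python3 - <<'E'
from h import *
from scipy.spatial.transform import Rotation as R
o=observe();print(o['joints'],o['tcp_pos'],R.from_rotvec(o['tool_rot']).as_matrix())
d=np.load('pics/top0.npy');W=world('top',d);im=cv2.imread('pics/top0.png')
ok=(d>0)&(W[...,2]<.4)
v,u=np.mgrid[:420,:560]
sc=ok&(u>160)&(u<200)&(v>205)&(v<280)
h=sc&(v>247)&(W[...,2]>.03)&(W[...,2]<.06);p=W[h];c=p[:,:2].mean(0);print('handle',len(p),p.mean(0),np.linalg.svd(p[:,:2]-c)[2][0],p.min(0),p.max(0))
b=sc&(v<=246)&(W[...,2]>.01);p=W[b];print('bowl',cv2.minAreaRect(p[:,:2].astype(np.float32)),p[:,2].max())
kn=ok&(abs(u-275)<25)&(abs(v-203)<25)&(W[...,2]>.258)
print('knob',cv2.minEnclosingCircle(W[kn][:,:2].astype(np.float32)),W[kn].mean(0),W[kn][:,2].max())
cv2.imwrite('pics/z.png',np.hstack([cv2.resize(im[200:280,155:225],None,fx=7,fy=7,interpolation=3)[:,:395],cv2.resize(im[165:285,225:325],None,fx=4,fy=4.6667,interpolation=3)[:560]]))
E
```

```text
[-1.39657654  1.22356228  0.02324523  0.00472051  1.82214114 -0.05621154] [ 0.21118127 -0.89482584  0.19599729] [[ 9.73257671e-01  2.29080039e-01  1.70833881e-02]
 [ 2.29715812e-01 -9.70687491e-01 -7.06855008e-02]
 [ 3.89993897e-04  7.27195303e-02 -9.97352354e-01]]
handle 184 [0.45468899 0.28612502 0.0436312 ] [-0.95535646 -0.29545563] [0.42108843 0.26934473 0.031684  ] [0.48904966 0.30774488 0.05089002]
bowl ((0.5409528017044067, 0.3121585249900818), (0.10233514755964279, 0.06930256634950638), 16.84990882873535) 0.048631211182540816
knob ((0.5662682056427002, 0.034819766879081726), 0.016099978238344193) [0.56537502 0.03510094 0.26496001] 0.26985665044473306
```

apply_moves:
  series: "0.5 -0.59 -0.25 -2;0.5 -0.59 -0.25 -2;0.5 -0.59 -0.25 -2;0.5 -0.59 -0.25 -2;0.5 -0.59 -0.25 -2;0.5 -0.59 -0.25 -2;0.5 -0.59 -0.25 -2;0.5 -0.59 -0.25 -2;0.5 -0.59 -0.25 -2;0.5 -0.59 -0.25 -2;0.5 -0.59 -0.25 -2;0.5 -0.59 -0.25 -2;0.5 -0.59 -0.25 -2;0.5 -0.59 -0.25 -2;0.5 -0.59 -0.25 -2;0.5 -0.59 -0.25 -2;0.5 -0.59 -0.25 -2;0.5 -0.59 -0.25 -2;0.5 -0.59 -0.25 -2"

```text
clock: 3.35
tcp_pos: [0.5273, -0.2528, 0.3855]
tool_rot: [1.356, 2.779, -0.087]
ft_force: [-0.0, -0.8, -0.3]
grip_width: 0.0929
```

```bash
cat >> h.py <<'E'
from scipy.spatial.transform import Rotation as R
def rel(target=None, p=None):
    o=observe(); M=R.from_rotvec(o['tool_rot']).as_matrix(); z=M[:,2]
    print('t',round(o['clock'],2),'tcp',o['tcp_pos'].round(4),'j',o['joints'].round(3),'w',round(o['grip_width'],4),'F',o['ft_force'].round(1))
    print(M.round(3).tolist(),'tilt',np.degrees(np.arccos(-z[2])).round(1),'az',np.degrees(np.arctan2(z[1],z[0])).round(1))
    if target is not None: print('shift',(M.T@(np.array(target)-o['tcp_pos'])).round(4))
    return o,M
E
python3 - <<'E'
from h import *
rel([0.78,0.24,0.42])
E
```

```text
t 3.35 tcp [ 0.5273 -0.2528  0.3855] j [-0.501  0.033  1.312 -0.055  1.746 -1.175] w 0.0929 F [-0.  -0.8 -0.3]
[[-0.615, 0.788, 0.019], [0.786, 0.615, -0.072], [-0.068, -0.029, -0.997]] tilt 4.2 az -75.4
shift [ 0.2294  0.5011 -0.0649]
```

apply_moves:
  series: "0.23 0.5 -0.03 -1.2;0.23 0.5 -0.03 -1.2;0.23 0.5 -0.03 -1.2;0.23 0.5 -0.03 -1.2;0.23 0.5 -0.03 -1.2;0.23 0.5 -0.03 -1.2;0.23 0.5 -0.03 -1.2;0.23 0.5 -0.03 -1.2;0.23 0.5 -0.03 -1.2;0.23 0.5 -0.03 -1.2;0.23 0.5 -0.03 -1.2;0.23 0.5 -0.03 -1.2;0.23 0.5 -0.03 -1.2;0.23 0.5 -0.03 -1.2;0.23 0.5 -0.03 -1.2"

```text
clock: 4.6
tcp_pos: [0.7794, 0.2405, 0.3829]
tool_rot: [-0.461, 3.099, -0.115]
ft_force: [-0.4, -0.8, -0.6]
grip_width: 0.0928
```

```bash
python3 - <<'E'
from h import *
rel([1,0.305,0.38])
E
```

```text
t 4.6 tcp [0.7794 0.2405 0.3829] j [ 0.27   0.984  0.058 -0.085  2.101 -1.64 ] w 0.0928 F [-0.4 -0.8 -0.6]
[[-0.957, -0.29, 0.017], [-0.291, 0.954, -0.071], [0.005, -0.073, -0.997]] tilt 4.2 az -76.6
shift [-0.2298 -0.0023  0.002 ]
```

apply_moves:
  series: "-0.3 0 0 0;-0.3 0 0 0;-0.3 0 0 0;-0.3 0 0 0"

```text
clock: 4.93
tcp_pos: [0.8186, 0.2468, 0.3338]
tool_rot: [-0.457, 3.063, -0.105]
ft_force: [-0.8, -0.4, -0.2]
grip_width: 0.0925
```

apply_moves:
  series: "-0.3 0 0 0;-0.3 0 0 0;-0.3 0 0 0"

```text
clock: 5.18
tcp_pos: [0.8463, 0.2527, 0.3033]
tool_rot: [-0.452, 3.024, -0.095]
ft_force: [0.3, 0.9, 0.8]
grip_width: 0.0928
```

apply_moves:
  series: "-0.3 0 -0.3 0;-0.3 0 -0.3 0;-0.3 0 -0.3 0"

```text
clock: 5.43
tcp_pos: [0.8368, 0.2544, 0.3565]
tool_rot: [-0.448, 2.984, -0.085]
ft_force: [-1.2, 0.2, 1.1]
grip_width: 0.0927
```

apply_moves:
  series: "-0.3 0 -0.3 0;-0.3 0 -0.3 0;-0.3 0 -0.3 0"

```text
clock: 5.68
tcp_pos: [0.8267, 0.2554, 0.4055]
tool_rot: [-0.444, 2.944, -0.076]
ft_force: [0.0, -0.5, 0.4]
grip_width: 0.0929
```

```bash
python3 - <<'E'
from h import *
rel()
E
```

```text
t 5.68 tcp [0.8267 0.2554 0.4055] j [ 0.27   0.984  0.022 -0.076  1.978 -1.636] w 0.0929 F [ 0.  -0.5  0.4]
[[-0.942, -0.289, 0.169], [-0.297, 0.955, -0.026], [-0.154, -0.074, -0.985]] tilt 9.8 az -8.6
```

apply_moves:
  series: "-0.3 0 -0.2 0;-0.3 0 -0.2 0"

```text
clock: 5.85
tcp_pos: [0.8304, 0.2583, 0.4269]
tool_rot: [-0.44, 2.902, -0.066]
ft_force: [0.1, 1.1, 0.2]
grip_width: 0.0927
```

apply_moves:
  series: "-0.3 0 -0.2 0"

```text
clock: 5.93
tcp_pos: [0.8344, 0.2604, 0.4386]
tool_rot: [-0.437, 2.875, -0.059]
ft_force: [0.4, -1.0, -1.2]
grip_width: 0.0935
```

apply_moves:
  series: "-0.3 0 -0.2 0;-0.3 0 -0.2 0"

```text
clock: 6.1
tcp_pos: [0.8349, 0.2626, 0.4637]
tool_rot: [-0.433, 2.835, -0.05]
ft_force: [0.6, 0.2, 0.1]
grip_width: 0.0929
```

apply_moves:
  series: "-0.3 0 -0.2 0;-0.3 0 -0.2 0"

```text
clock: 6.27
tcp_pos: [0.8345, 0.2645, 0.4888]
tool_rot: [-0.429, 2.795, -0.041]
ft_force: [0.3, -1.0, 1.0]
grip_width: 0.0932
```

apply_moves:
  series: "-0.3 0 -0.2 0;-0.3 0 -0.2 0"

```text
clock: 6.43
tcp_pos: [0.8328, 0.2661, 0.5151]
tool_rot: [-0.425, 2.756, -0.032]
ft_force: [0.3, 0.2, -0.1]
grip_width: 0.0929
```

apply_moves:
  series: "-0.3 0 -0.2 0;-0.3 0 -0.2 0"

```text
clock: 6.6
tcp_pos: [0.8299, 0.2674, 0.5421]
tool_rot: [-0.421, 2.716, -0.023]
ft_force: [-0.1, 0.3, 0.4]
grip_width: 0.0928
```

```bash
python3 - <<'E'
from h import *
rel()
E
```

```text
t 6.6 tcp [0.8299 0.2674 0.5421] j [ 0.28   0.836  0.022 -0.067  1.894 -1.633] w 0.0928 F [-0.1  0.3  0.4]
[[-0.879, -0.288, 0.381], [-0.295, 0.955, 0.043], [-0.376, -0.074, -0.924]] tilt 22.5 az 6.4
```

apply_moves:
  series: "-0.3 0 -0.1 0;-0.3 0 -0.1 0"

```text
clock: 6.77
tcp_pos: [0.8383, 0.2709, 0.555]
tool_rot: [-0.417, 2.674, -0.014]
ft_force: [-0.2, 0.1, 0.0]
grip_width: 0.0929
```

apply_moves:
  series: "-0.3 0 -0.1 0;-0.3 0 -0.1 0"

```text
clock: 6.93
tcp_pos: [0.8457, 0.2742, 0.5674]
tool_rot: [-0.413, 2.635, -0.006]
ft_force: [0.2, 0.0, 0.8]
grip_width: 0.0924
```

apply_moves:
  series: "-0.3 0 -0.1 0;-0.3 0 -0.1 0"

```text
clock: 7.1
tcp_pos: [0.8511, 0.2771, 0.5832]
tool_rot: [-0.409, 2.596, 0.003]
ft_force: [0.0, 0.3, -0.0]
grip_width: 0.093
```

apply_moves:
  series: "-0.3 0 -0.1 0;-0.3 0 -0.1 0"

```text
clock: 7.27
tcp_pos: [0.8549, 0.2797, 0.6012]
tool_rot: [-0.405, 2.555, 0.011]
ft_force: [0.2, -0.5, -0.5]
grip_width: 0.0927
```

View pics/z.png

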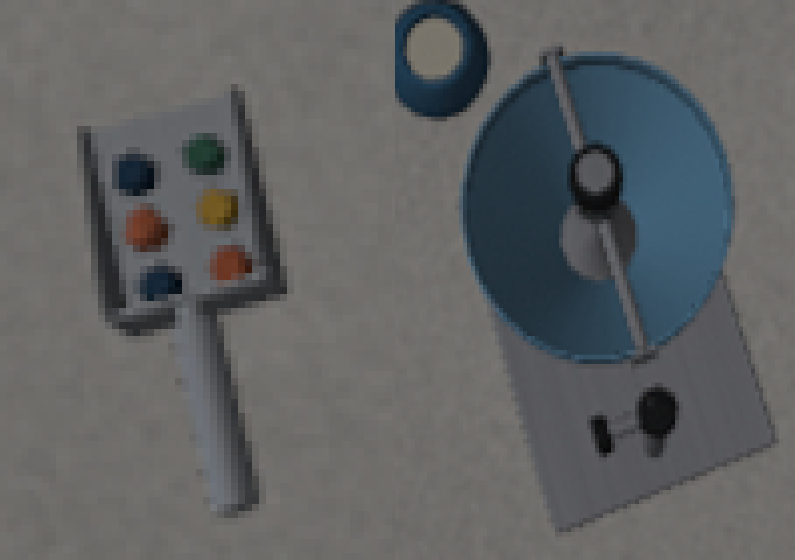

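```bash
python3 - <<'E'
from h import *
o,M=rel()
d=np.array([np.cos(.295),np.sin(.295),0]);print('d in tool',M.T@d)
# handle points: grip spot, hover
g=np.array([.455,.2865,.036])
for up in (.12,):
    t=g+.008*M[:,2]+[0,0,up]-.0*d; print(t, M.T@(t-o['tcp_pos']))
W=world('top',np.load('pics/top0.npy'))
h=W[247:275,175:200].reshape(-1,3);h=h[(h[:,2]>.034)&(h[:,2]<.055)]
s=(h[:,:2]-h[:,:2].mean(0))@d[:2];print(s.min(),s.max(),h.mean(0),h[:,2].max())
S=world('side',np.load('pics/side0.npy'))[343:360,252:292].reshape(-1,3);S=S[(S[:,2]>.034)&(S[:,2]<.055)];print('side handle',S.mean(0),S.min(0),S.max(0))
E
```

```text
t 7.27 tcp [0.8549 0.2797 0.6012] j [ 0.283  0.791  0.023 -0.06   1.775 -1.631] w 0.0927 F [ 0.2 -0.5 -0.5]
[[-0.805, -0.288, 0.519], [-0.284, 0.955, 0.09], [-0.521, -0.075, -0.85]] tilt 31.8 az 9.9
d in tool [-0.85254761  0.0018708   0.52264622]
[0.45915068 0.28722158 0.14919918] [0.55199132 0.15492654 0.17955471]
-0.036357808139344854 0.03901448152079171 [0.45633618 0.2866226  0.04386944] 0.05089001547359529
side handle [0.46125741 0.29061618 0.04328598] [0.4204673  0.26920738 0.03407924] [0.50863042 0.30729188 0.05009965]
```

apply_moves:
  series: "0.55 0.155 0.18 0;0.55 0.155 0.18 0;0.55 0.155 0.18 0;0.55 0.155 0.18 0;0.55 0.155 0.18 0;0.55 0.155 0.18 0;0.55 0.155 0.18 0;0.55 0.155 0.18 0;0.55 0.155 0.18 0;0.55 0.155 0.18 0;0.55 0.155 0.18 0;0.55 0.155 0.18 0;0.55 0.155 0.18 0;0.55 0.155 0.18 0;0.55 0.155 0.18 0;0.55 0.155 0.18 0;0.55 0.155 0.18 0"

```text
clock: 8.68
tcp_pos: [0.4607, 0.2878, 0.1501]
tool_rot: [-0.404, 2.554, 0.012]
ft_force: [-0.5, -0.5, -0.1]
grip_width: 0.093
```

```bash
python3 - <<'E'
from h import *
o,M=rel()
t=np.array([.458,.288,.037])+.008*M[:,2]; print(t, M.T@(t-o['tcp_pos']))
im,_=shot('side','side1'); cv2.imwrite('pics/s1.png',cv2.resize(im[220:400,150:350],None,fx=3,fy=3))
E
```

```text
t 8.68 tcp [0.4607 0.2878 0.1501] j [ 0.617 -0.434  2.245 -0.308  0.843 -1.119] w 0.093 F [-0.5 -0.5 -0.1]
[[-0.804, -0.288, 0.52], [-0.283, 0.955, 0.091], [-0.523, -0.074, -0.849]] tilt 31.9 az 9.9
[0.46216012 0.2887293  0.03020578] [0.06128277 0.00932932 0.10268764]
```

View pics/s1.png

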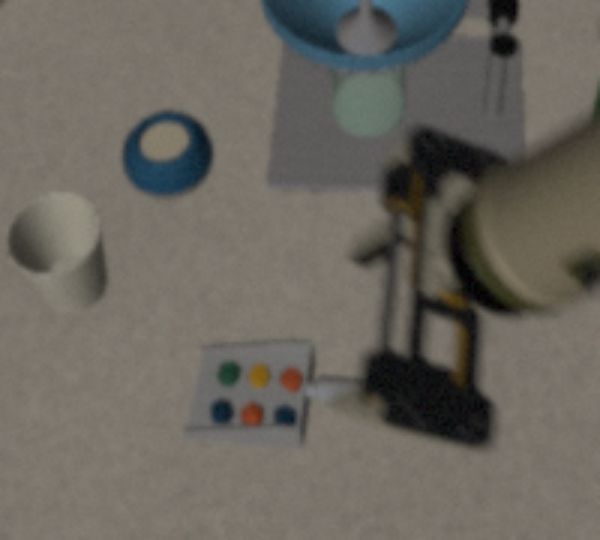

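apply_moves:
  series: "0.06 0.009 0.1 0;0.06 0.009 0.1 0;0.06 0.009 0.1 0;0.06 0.009 0.1 0;0.061 0.009 0.103 0;0.061 0.009 0.103 0"

```text
clock: 9.23
tcp_pos: [0.4524, 0.284, 0.0174]
tool_rot: [-0.409, 2.569, 0.004]
ft_force: [-0.9, -0.5, 1.7]
grip_width: 0.093
```

```bash
python3 - <<'E'
from h import *
o,M=rel()
t=np.array([.458,.288,.037])+.008*M[:,2]; print(t, M.T@(t-o['tcp_pos']))
E
```

```text
t 9.23 tcp [0.4524 0.284  0.0174] j [ 0.62  -0.191  2.328 -0.444  0.556 -0.94 ] w 0.093 F [-0.9 -0.5  1.7]
[[-0.812, -0.289, 0.507], [-0.287, 0.954, 0.084], [-0.508, -0.078, -0.858]] tilt 30.9 az 9.4
[0.46205902 0.28867081 0.03013892] [-0.01564408  0.00068132 -0.00560331]
```

apply_moves:
  series: "-0.015 0.001 -0.005 0;-0.015 0.001 -0.005 0;-0.015 0.001 -0.005 0"

```text
clock: 9.48
tcp_pos: [0.4632, 0.2897, 0.0313]
tool_rot: [-0.407, 2.566, 0.006]
ft_force: [-0.7, 0.5, 0.3]
grip_width: 0.0932
```

```bash
python3 - <<'E'
from h import *
o,M=rel()
t=np.array([.458,.288,.037])+.008*M[:,2]; print(t, M.T@(t-o['tcp_pos']))
E
```

```text
t 9.48 tcp [0.4632 0.2897 0.0313] j [ 0.616 -0.189  2.296 -0.424  0.579 -0.966] w 0.0932 F [-0.7  0.5  0.3]
[[-0.811, -0.289, 0.51], [-0.286, 0.954, 0.085], [-0.511, -0.077, -0.856]] tilt 31.1 az 9.5
[0.4620775  0.28868226 0.03015102] [ 0.00179636 -0.00056522  0.00029465]
```

Well placed; close on the handle.

apply_moves:
  series: "0 0 0 0;0 0 0 0;0 0 0 0;0 0 0 0;0 0 0 0;0 0 0 0;0 0 0 0;0 0 0 0"
  hand: 1

```text
clock: 10.15
tcp_pos: [0.4632, 0.2896, 0.0312]
tool_rot: [-0.407, 2.567, 0.006]
ft_force: [0.0, 0.1, -0.4]
grip_width: 0.0442
```

```bash
cat >> h.py <<'E'
# scoop model: grasp offset captured at grasp, scoop flat with d azimuth
def scoop_save(o,M,az=.295):
    d=np.array([np.cos(az),np.sin(az),0]); S=np.stack([d,np.cross([0,0,1],d),[0,0,1]],1)
    gp=np.array([.458,.288,.036])   # scoop_grip point, world, estimated
    org=gp-S@np.array([-.092,0,.036])
    np.savez('sc.npz',RS=M.T@S,po=M.T@(org-o['tcp_pos']))
def scoop_pose(tcp,M):
    z=np.load('sc.npz'); S=M@z['RS']; og=tcp+M@z['po']; return S,og,og+S@np.array([.045,0,.003])
E
python3 - <<'E'
from h import *
o,M=rel()
scoop_save(o,M); print(scoop_pose(o['tcp_pos'],M))
# plan: angles phi -> scoop tilt, d az, lip-relative tcp
for phi in np.radians([0,60,80,100,120,140,150,160,180]):
    M2=M@R.from_rotvec([0,0,phi]).as_matrix(); S,og,lip=scoop_pose(np.zeros(3),M2)
    print(round(np.degrees(phi)),'tilt',np.degrees(np.arccos(S[2,2])).round(1),'lip az',np.degrees(np.arctan2(S[1,0],S[0,0])).round(),'dz lip',S[2,0].round(2),'dz y',S[2,1].round(2),'tcp-lip',(-lip).round(3))
E
```

```text
t 10.15 tcp [0.4632 0.2896 0.0312] j [ 0.616 -0.189  2.296 -0.424  0.579 -0.966] w 0.0442 F [ 0.   0.1 -0.4]
[[-0.811, -0.288, 0.51], [-0.286, 0.954, 0.085], [-0.511, -0.077, -0.856]] tilt 31.1 az 9.5
(array([[ 9.56802142e-01, -2.90739850e-01, -1.39700822e-17],
       [ 2.90739850e-01,  9.56802142e-01, -4.87389478e-18],
       [-5.50969022e-17, -3.54868484e-18,  1.00000000e+00]]), array([0.5460258 , 0.31474807, 0.        ]), array([0.58908189, 0.32783136, 0.003     ]))
0 tilt 0.0 lip az 17.0 dz lip -0.0 dz y -0.0 tcp-lip [-0.126 -0.038  0.028]
60 tilt 29.9 lip az -33.0 dz lip -0.16 dz y 0.47 tcp-lip [-0.113  0.058  0.046]
80 tilt 38.8 lip az -49.0 dz lip -0.3 dz y 0.55 tcp-lip [-0.09   0.079  0.061]
100 tilt 46.6 lip az -64.0 dz lip -0.45 dz y 0.57 tcp-lip [-0.063  0.09   0.078]
120 tilt 53.2 lip az -81.0 dz lip -0.6 dz y 0.53 tcp-lip [-0.033  0.088  0.096]
140 tilt 58.1 lip az -99.0 dz lip -0.73 dz y 0.43 tcp-lip [-0.005  0.076  0.111]
150 tilt 59.9 lip az -111.0 dz lip -0.79 dz y 0.36 tcp-lip [0.007 0.065 0.117]
160 tilt 61.2 lip az -123.0 dz lip -0.83 dz y 0.29 tcp-lip [0.017 0.053 0.123]
180 tilt 62.2 lip az -155.0 dz lip -0.88 dz y 0.11 tcp-lip [0.033 0.023 0.129]
```

apply_moves:
  series: "0 0 0 0;0 0 0 0;0 0 0 0;0 0 0 0;0 0 0 0;0 0 0 0;0 0 0 0;0 0 0 0"

```text
clock: 10.82
tcp_pos: [0.4632, 0.2896, 0.0312]
tool_rot: [-0.407, 2.567, 0.006]
ft_force: [0.0, -1.1, -0.1]
grip_width: 0.0191
```

```bash
python3 - <<'E'
from h import *
o,M=rel(o:=None) if 0 else rel()
scoop_save(o,M)
print('up .06:',M.T@[0,0,.06],'up .26',M.T@[0,0,.26])
E
```

```text
t 10.82 tcp [0.4632 0.2896 0.0312] j [ 0.616 -0.189  2.296 -0.424  0.579 -0.966] w 0.0191 F [ 0.  -1.1 -0.1]
[[-0.811, -0.288, 0.51], [-0.286, 0.954, 0.085], [-0.511, -0.077, -0.856]] tilt 31.1 az 9.5
up .06: [-0.03065193 -0.00461103 -0.05137312] up .26 [-0.13282502 -0.01998114 -0.22261687]
```

apply_moves:
  series: "-0.005 -0.001 -0.009 0;-0.012 -0.002 -0.02 0;-0.02 -0.003 -0.034 0;-0.03 -0.005 -0.051 0;-0.042 -0.006 -0.07 0;-0.055 -0.008 -0.092 0;-0.067 -0.01 -0.112 0;-0.08 -0.012 -0.134 0;-0.092 -0.014 -0.154 0;-0.104 -0.016 -0.174 0;-0.116 -0.018 -0.194 0;-0.124 -0.019 -0.208 0;-0.13 -0.02 -0.218 0;-0.133 -0.02 -0.222 0;-0.133 -0.02 -0.222 0"

```text
clock: 12.07
tcp_pos: [0.4639, 0.2899, 0.2915]
tool_rot: [-0.407, 2.566, 0.007]
ft_force: [0.6, 1.0, -1.6]
grip_width: 0.0193
```

```bash
python3 - <<'E'
from h import *
o,M=rel()
S,og,lip=scoop_pose(o['tcp_pos'],M); print(S.round(3).tolist(),lip)
im,_=shot('side','side2'); cv2.imwrite('pics/s2.png',cv2.resize(im[150:400,130:410],None,fx=2.5,fy=2.5))
C=np.array([.564,.0345])
u20=np.array([np.cos(np.radians(20)),np.sin(np.radians(20))]);n110=np.array([-u20[1],u20[0]])
pts=np.array([[x,y,z] for x in(45,30,10) for y in(-34,-20,0,20,34) for z in(0,12)])/1000
def plan(phi,E):
    M2=M@R.from_rotvec([0,0,np.radians(phi)]).as_matrix(); S,og,_=scoop_pose(np.zeros(3),M2)
    t=E-(og+S@np.array([.045,-.02,.003])); 
    P=t+og+pts@S.T; near=np.linalg.norm(P[:,:2]-C,axis=1).min()
    print(phi,'tcp',t.round(3),'shift',(M.T@(t-o['tcp_pos'])).round(3),'knob clr',near.round(3),'lowest',P[:,2].min().round(3))
E=np.array([*(C+.05*n110),.24]); print('E',E)
for phi in(50,80,100,120,140,150,160,170):plan(phi,E)
E
sleep 0
```

```text
t 12.07 tcp [0.4639 0.2899 0.2915] j [ 0.616 -0.511  2.034 -0.251  1.132 -1.219] w 0.0193 F [ 0.6  1.  -1.6]
[[-0.81, -0.288, 0.51], [-0.286, 0.954, 0.086], [-0.512, -0.076, -0.856]] tilt 31.2 az 9.5
[[0.957, -0.291, -0.001], [0.291, 0.957, -0.001], [0.001, 0.0, 1.0]] [0.58979634 0.32820172 0.26344273]
E [0.54689899 0.08148463 0.24      ]
50 tcp [0.435 0.142 0.288] shift [ 0.068 -0.133 -0.024] knob clr 0.04 lowest 0.231
80 tcp [0.471 0.169 0.312] shift [ 0.018 -0.12  -0.024] knob clr 0.046 lowest 0.23
100 tcp [0.5   0.172 0.33 ] shift [-0.016 -0.126 -0.024] knob clr 0.043 lowest 0.23
120 tcp [0.53  0.164 0.347] shift [-0.046 -0.143 -0.024] knob clr 0.033 lowest 0.231
140 tcp [0.555 0.145 0.36 ] shift [-0.068 -0.17  -0.024] knob clr 0.018 lowest 0.232
150 tcp [0.566 0.132 0.365] shift [-0.075 -0.185 -0.024] knob clr 0.01 lowest 0.233
160 tcp [0.574 0.118 0.368] shift [-0.079 -0.202 -0.024] knob clr 0.002 lowest 0.235
170 tcp [0.58  0.102 0.37 ] shift [-0.081 -0.219 -0.024] knob clr 0.001 lowest 0.236
```

View pics/s2.png

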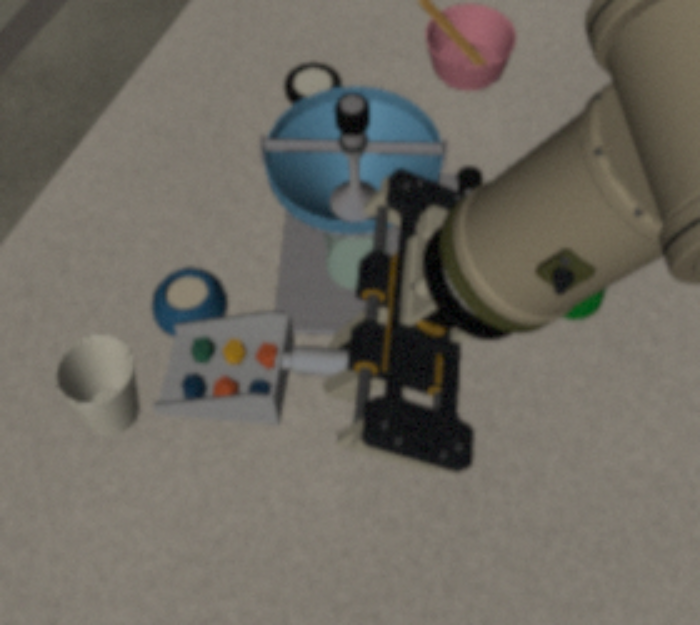

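```bash
python3 - <<'E'
from h import *
o,M=rel()
C=np.array([.564,.0345])
u=np.array([np.cos(np.radians(20)),np.sin(np.radians(20))]);n=np.array([-u[1],u[0]])
pts=np.array([[x,y,z] for x in(45,30,10,-20,-45) for y in np.linspace(-34,34,9) for z in(0,12,42) if z<=12+30*(45-x)/90])/1000
def plan(phi,a,b,z=.24,v=1):
    E=np.array([*(C+a*u+b*n),z])
    M2=M@R.from_rotvec([0,0,np.radians(phi)]).as_matrix(); S,og,_=scoop_pose(np.zeros(3),M2)
    t=E-(og+S@np.array([.045,-.02,.003])); P=t+og+pts@S.T; low=P[:,2]<.275
    near=np.linalg.norm(P[low][:,:2]-C,axis=1).min()
    cs=[np.linalg.norm((t+og+S@np.array([.045,y,.003]))[:2]-C).round(3) for y in(-.03,0,.03)]
    if v: print(phi,a,b,'shift',(M.T@(t-o['tcp_pos'])).round(3),'knob clr',near.round(3),'low',P[:,2].min().round(3),'lip r',cs)
for a in(0,.015,.03):
  for b in(.05,.06): plan(170,a,b)
for phi in(50,80,110,130,150,170): plan(phi,.015,.06)
E
```

```text
t 12.12 tcp [0.4635 0.2897 0.29  ] j [ 0.616 -0.51   2.035 -0.251  1.132 -1.219] w 0.0191 F [-1.5 -0.5 -2. ]
[[-0.811, -0.289, 0.509], [-0.286, 0.954, 0.085], [-0.51, -0.077, -0.857]] tilt 31.1 az 9.5
170 0 0.05 shift [-0.082 -0.219 -0.025] knob clr 0.001 low 0.236 lip r [np.float64(0.06), np.float64(0.03), np.float64(0.002)]
170 0 0.06 shift [-0.082 -0.209 -0.026] knob clr 0.008 low 0.236 lip r [np.float64(0.07), np.float64(0.04), np.float64(0.011)]
170 0.015 0.05 shift [-0.095 -0.218 -0.018] knob clr 0.009 low 0.236 lip r [np.float64(0.062), np.float64(0.034), np.float64(0.016)]
170 0.015 0.06 shift [-0.095 -0.208 -0.019] knob clr 0.012 low 0.236 lip r [np.float64(0.071), np.float64(0.043), np.float64(0.02)]
170 0.03 0.05 shift [-0.108 -0.218 -0.01 ] knob clr 0.024 low 0.236 lip r [np.float64(0.067), np.float64(0.043), np.float64(0.031)]
170 0.03 0.06 shift [-0.108 -0.208 -0.011] knob clr 0.025 low 0.236 lip r [np.float64(0.076), np.float64(0.051), np.float64(0.033)]
50 0.015 0.06 shift [ 0.054 -0.122 -0.019] knob clr 0.048 low 0.232 lip r [np.float64(0.055), np.float64(0.078), np.float64(0.103)]
80 0.015 0.06 shift [ 0.004 -0.109 -0.019] knob clr 0.054 low 0.23 lip r [np.float64(0.059), np.float64(0.07), np.float64(0.087)]
110 0.015 0.06 shift [-0.045 -0.122 -0.019] knob clr 0.055 low 0.23 lip r [np.float64(0.064), np.float64(0.06), np.float64(0.066)]
130 0.015 0.06 shift [-0.072 -0.144 -0.019] knob clr 0.043 low 0.232 lip r [np.float64(0.067), np.float64(0.054), np.float64(0.051)]
150 0.015 0.06 shift [-0.089 -0.174 -0.019] knob clr 0.027 low 0.233 lip r [np.float64(0.07), np.float64(0.048), np.float64(0.035)]
170 0.015 0.06 shift [-0.095 -0.208 -0.019] knob clr 0.012 low 0.236 lip r [np.float64(0.071), np.float64(0.043), np.float64(0.02)]
```

apply_moves:
  series: "0.002 -0.004 -0.001 0.025;0.006 -0.011 -0.002 0.07;0.01 -0.018 -0.003 0.12;0.014 -0.026 -0.005 0.17;0.018 -0.034 -0.006 0.22;0.022 -0.042 -0.008 0.27;0.026 -0.05 -0.009 0.32;0.03 -0.058 -0.01 0.38;0.034 -0.066 -0.012 0.43;0.038 -0.074 -0.013 0.48;0.042 -0.082 -0.015 0.53;0.046 -0.09 -0.016 0.58;0.05 -0.098 -0.018 0.64;0.054 -0.106 -0.019 0.69;0.058 -0.114 -0.02 0.74;0.062 -0.122 -0.022 0.79;0.065 -0.128 -0.023 0.83;0.067 -0.132 -0.024 0.86;0.068 -0.133 -0.024 0.873;0.068 -0.133 -0.024 0.873"

```text
clock: 13.78
tcp_pos: [0.4351, 0.1411, 0.286]
tool_rot: [0.728, 2.532, 0.314]
ft_force: [-0.0, -0.5, -1.7]
grip_width: 0.0194
```

```bash
cat > plan.py <<'E'
from h import *
C=np.array([.564,.0345])
u=np.array([np.cos(np.radians(20)),np.sin(np.radians(20))]);n=np.array([-u[1],u[0]])
pts=np.array([[x,y,z] for x in(45,30,10,-20,-45) for y in np.linspace(-34,34,9) for z in(0,12,42) if z<=12+30*(45-x)/90])/1000
def plan(o,M,phi,a,b,z=.24):  # phi relative to now, deg
    E=np.array([*(C+a*u+b*n),z])
    M2=M@R.from_rotvec([0,0,np.radians(phi)]).as_matrix(); S,og,_=scoop_pose(np.zeros(3),M2)
    t=E-(og+S@np.array([.045,-.02,.003])); P=t+og+pts@S.T; low=P[:,2]<.275
    near=np.linalg.norm(P[low][:,:2]-C,axis=1).min()
    print(phi,'rad',np.radians(phi).round(3),'shift',(M.T@(t-o['tcp_pos'])).round(3),'tilt',np.degrees(np.arccos(S[2,2])).round(),'clr',near.round(3),'low',P[:,2].min().round(3))
E
python3 - <<'E'
from plan import *
o,M=rel(); S,og,lip=scoop_pose(o['tcp_pos'],M);print('tilt',np.degrees(np.arccos(S[2,2])),lip)
for k in((0,0,.05),(20,0,.05),(40,.004,.05),(60,.01,.05),(80,.017,.05),(90,.02,.05),(100,.025,.05),(110,.03,.05),(120,.035,.05)): plan(o,M,*k)
im,_=shot('side','side3'); cv2.imwrite('pics/s3.png',cv2.resize(im[130:400,130:410],None,fx=2.2,fy=2.2))
E
```

```text
t 13.78 tcp [0.4351 0.1411 0.286 ] j [ 0.228 -0.892  2.262 -0.035  1.232 -0.781] w 0.0194 F [-0.  -0.5 -1.7]
[[-0.741, 0.438, 0.509], [0.549, 0.832, 0.084], [-0.386, 0.341, -0.857]] tilt 31.0 az 9.4
tilt 25.211661573091646 [0.55579879 0.09659467 0.24650802]
0 rad 0.0 shift [ 0.     0.001 -0.002] tilt 25.0 clr 0.04 low 0.232
20 rad 0.349 shift [-0.012  0.034 -0.002] tilt 34.0 clr 0.044 low 0.23
40 rad 0.698 shift [-0.036  0.063  0.   ] tilt 43.0 clr 0.046 low 0.23
60 rad 1.047 shift [-0.069  0.084  0.004] tilt 50.0 clr 0.043 low 0.23
80 rad 1.396 shift [-0.107  0.095  0.007] tilt 56.0 clr 0.038 low 0.232
90 rad 1.571 shift [-0.126  0.095  0.009] tilt 58.0 clr 0.035 low 0.232
100 rad 1.745 shift [-0.145  0.094  0.011] tilt 60.0 clr 0.033 low 0.233
110 rad 1.92 shift [-0.163  0.09   0.014] tilt 61.0 clr 0.031 low 0.235
120 rad 2.094 shift [-0.18   0.084  0.016] tilt 62.0 clr 0.029 low 0.236
```

View pics/s3.png

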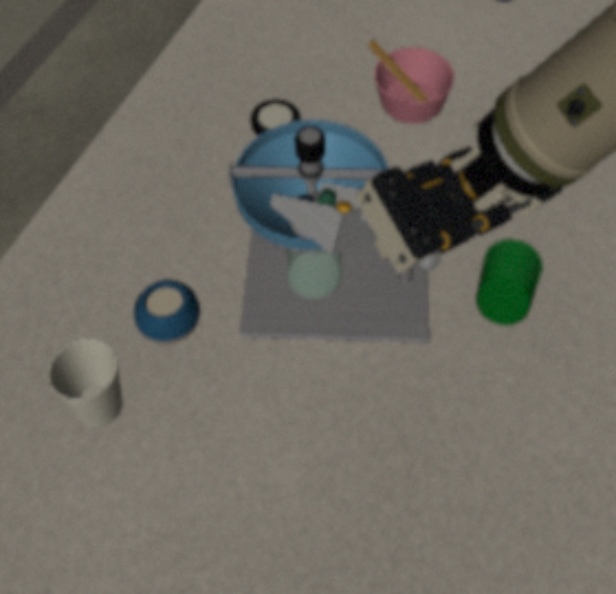

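apply_moves:
  series: "-0.004 0.008 -0.001 0.09;-0.008 0.022 -0.002 0.22;-0.012 0.034 -0.002 0.349;-0.02 0.044 -0.001 0.465;-0.028 0.054 -0.001 0.58;-0.036 0.063 0 0.698;-0.046 0.071 0.001 0.815;-0.058 0.078 0.002 0.93;-0.069 0.084 0.004 1.047;-0.082 0.088 0.005 1.165;-0.095 0.092 0.006 1.28;-0.107 0.095 0.007 1.396;-0.12 0.095 0.008 1.51;-0.132 0.095 0.01 1.63;-0.145 0.094 0.011 1.745;-0.154 0.092 0.012 1.83;-0.163 0.09 0.014 1.92;-0.172 0.087 0.015 2.01;-0.18 0.084 0.016 2.094;-0.18 0.084 0.016 2.094"

```text
clock: 15.5
tcp_pos: [0.6144, 0.1136, 0.371]
tool_rot: [2.899, 0.718, 0.828]
ft_force: [-0.5, 0.5, -0.8]
grip_width: 0.0189
```

apply_moves:
  series: "0 0 0 0;0 0 0 0;0 0 0 0;0 0 0 0"

```text
clock: 15.83
tcp_pos: [0.6142, 0.1141, 0.371]
tool_rot: [2.898, 0.721, 0.828]
ft_force: [0.6, -0.3, -0.6]
grip_width: 0.0194
```

```bash
python3 - <<'E'
from plan import *
o,M=rel(); S,og,lip=scoop_pose(o['tcp_pos'],M);print('tilt',np.degrees(np.arccos(S[2,2])),lip)
im,_=shot('side','side4'); im2,_=shot('top','top4');cv2.imwrite('pics/s4.png',np.hstack([cv2.resize(im[150:310,180:360],(450,400)),cv2.resize(im2[130:290,200:340],(350,400))]))
E
```

```text
t 15.83 tcp [0.6142 0.1141 0.371 ] j [ 0.074 -0.342  1.768  0.05   1.176  1.151] w 0.0194 F [ 0.6 -0.3 -0.6]
[[0.749, 0.423, 0.509], [0.446, -0.891, 0.084], [0.489, 0.164, -0.856]] tilt 31.1 az 9.4
tilt 61.91915373985923 [0.58785625 0.07577278 0.24468586]
```

View pics/s4.png

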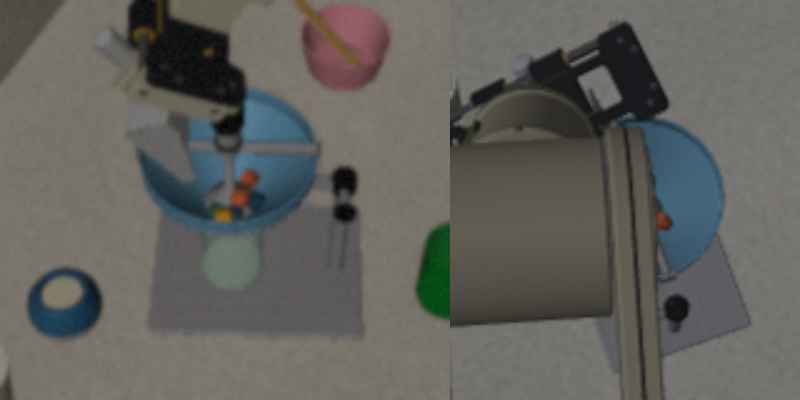

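```bash
python3 - <<'E'
from h import *
o,M=rel()
for w in([0,.1,.04],[-.15,.176,-.05]): print((M.T@np.array(w)).round(3))
W=world('side',np.load('pics/side4.npy'));
E
```

```text
t 15.93 tcp [0.6142 0.114  0.371 ] j [ 0.074 -0.342  1.768  0.05   1.176  1.152] w 0.019 F [ 0.8  0.  -1.3]
[[0.75, 0.423, 0.509], [0.446, -0.891, 0.084], [0.49, 0.164, -0.856]] tilt 31.1 az 9.4
[ 0.064 -0.083 -0.026]
[-0.059 -0.228 -0.019]
```

apply_moves:
  series: "0.03 -0.04 -0.013 0;0.05 -0.065 -0.02 0;0.064 -0.083 -0.026 -0.1;0.06 -0.1 -0.026 -0.22;0.05 -0.12 -0.026 -0.34;0.035 -0.14 -0.024 -0.46;0.02 -0.16 -0.023 -0.58;0 -0.18 -0.022 -0.7;-0.02 -0.2 -0.02 -0.82;-0.04 -0.215 -0.019 -0.94;-0.059 -0.228 -0.019 -1.06;-0.059 -0.228 -0.019 -1.18;-0.059 -0.228 -0.019 -1.3;-0.059 -0.228 -0.019 -1.42;-0.059 -0.228 -0.019 -1.54;-0.059 -0.228 -0.019 -1.66;-0.059 -0.228 -0.019 -1.78;-0.059 -0.228 -0.019 -1.9;-0.059 -0.228 -0.019 -2.02;-0.059 -0.228 -0.019 -2.14"

```text
clock: 17.6
tcp_pos: [0.4637, 0.2895, 0.3211]
tool_rot: [0.661, 2.546, 0.298]
ft_force: [0.1, -0.5, -0.9]
grip_width: 0.0191
```

```bash
python3 - <<'E'
from h import *
o,M=rel([.463,.2896,.15])
S,og,lip=scoop_pose(o['tcp_pos'],M);print(S[:,0],S[2]); 
im,_=shot('side','side5'); cv2.imwrite('pics/s5.png',cv2.resize(im[150:400,150:400],None,fx=2.2,fy=2.2))
E
```

```text
t 17.6 tcp [0.4637 0.2895 0.3211] j [ 0.615 -0.514  1.982 -0.245  1.187 -0.412] w 0.0191 F [ 0.1 -0.5 -0.9]
[[-0.763, 0.398, 0.509], [0.505, 0.859, 0.085], [-0.404, 0.322, -0.856]] tilt 31.1 az 9.4
shift [ 0.0697 -0.0553  0.1462]
[ 0.91663233 -0.38910881 -0.09153964] [-0.09153964  0.39341388  0.91479288]
```

View pics/s5.png

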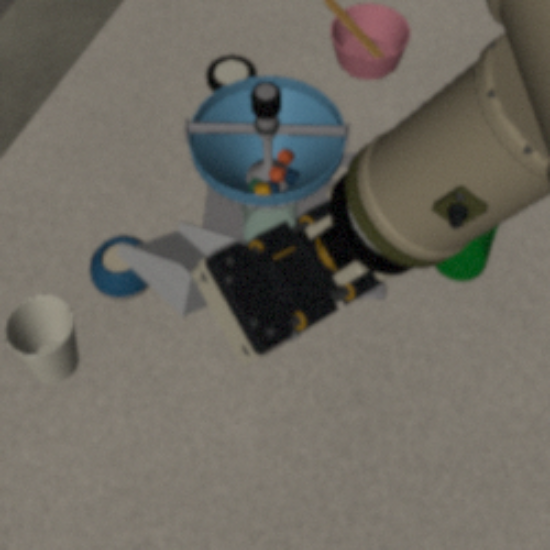

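apply_moves:
  series: "0 0 0 -0.12;0 0 0 -0.24;0.01 -0.007 0.02 -0.36;0.02 -0.015 0.04 -0.48;0.035 -0.027 0.07 -0.6;0.05 -0.04 0.1 -0.7;0.062 -0.05 0.13 -0.78;0.07 -0.055 0.146 -0.82;0.07 -0.055 0.146 -0.82;0.07 -0.055 0.146 -0.82"

```text
clock: 18.48
tcp_pos: [0.4622, 0.2888, 0.1492]
tool_rot: [-0.412, 2.568, 0.003]
ft_force: [0.2, 0.2, -0.1]
grip_width: 0.0191
```

```bash
python3 - <<'E'
from h import *
o,M=rel([.463,.2896,.032])
S,og,lip=scoop_pose(o['tcp_pos'],M);print(S[:,0],S[2],og)
E
```

```text
t 18.48 tcp [0.4622 0.2888 0.1492] j [ 0.616 -0.412  2.226 -0.303  0.856 -1.129] w 0.0191 F [ 0.2  0.2 -0.1]
[[-0.811, -0.291, 0.508], [-0.29, 0.953, 0.084], [-0.508, -0.08, -0.858]] tilt 31.0 az 9.3
shift [0.0587 0.0099 0.1009]
[ 0.95599178  0.29337883 -0.00292892] [-0.00292892 -0.00268476  0.99999211] [0.54493226 0.31407853 0.11775169]
```

apply_moves:
  series: "0.01 0.002 0.017 0;0.02 0.003 0.034 0;0.03 0.005 0.05 0;0.038 0.007 0.065 0;0.044 0.008 0.075 0;0.048 0.008 0.083 0;0.051 0.009 0.088 0;0.053 0.009 0.092 0;0.055 0.01 0.095 0;0.057 0.01 0.098 0;0.058 0.01 0.1 0;0.0585 0.01 0.101 0;0.0585 0.01 0.101 0"

```text
clock: 19.57
tcp_pos: [0.4633, 0.2899, 0.0322]
tool_rot: [-0.412, 2.568, 0.003]
ft_force: [0.7, 0.0, 0.1]
grip_width: 0.0194
```

```bash
python3 - <<'E'
from h import *
o,M=rel([.463,.2896,.032])
S,og,lip=scoop_pose(o['tcp_pos'],M);print(S[:,0],S[2],og)
E
```

```text
t 19.57 tcp [0.4633 0.2899 0.0322] j [ 0.617 -0.189  2.293 -0.421  0.584 -0.973] w 0.0194 F [0.7 0.  0.1]
[[-0.811, -0.291, 0.508], [-0.29, 0.953, 0.084], [-0.509, -0.079, -0.857]] tilt 31.0 az 9.4
shift [ 0.0004 -0.0002 -0.    ]
[ 0.95599846  0.29336009 -0.00260688] [-0.00260688 -0.00258174  0.99999327] [0.54601324 0.31517361 0.00077072]
```

apply_moves:
  series: "0.0005 0 0.001 0;0.0005 0 0.001 0;0.0005 0 0.001 0"

```text
clock: 19.82
tcp_pos: [0.4637, 0.29, 0.0314]
tool_rot: [-0.412, 2.567, 0.003]
ft_force: [0.3, 0.1, -1.3]
grip_width: 0.0192
```

apply_moves:
  series: "0 0 0 0;0 0 0 0;0 0 0 0;0 0 0 0;0 0 0 0;0 0 0 0;0 0 0 0;0 0 0 0;0 0 0 0;0 0 0 0;0 0 0 0;0 0 0 0"
  hand: -1

```text
clock: 20.82
tcp_pos: [0.4637, 0.29, 0.0314]
tool_rot: [-0.412, 2.567, 0.003]
ft_force: [-0.4, -0.2, 0.3]
grip_width: 0.0918
```

```bash
python3 - <<'E'
from h import *
o,M=rel()
C=np.array([.5645,.0345,.251])
t=C+.008*M[:,2]
for b in(-.1,0): print('knob approach',b,t+b*M[:,2]); 
print('up .3',(M.T@np.array([0,0,.3])).round(3))
E
```

```text
t 20.82 tcp [0.4637 0.29   0.0314] j [ 0.616 -0.186  2.292 -0.423  0.581 -0.971] w 0.0918 F [-0.4 -0.2  0.3]
[[-0.81, -0.291, 0.508], [-0.29, 0.953, 0.084], [-0.509, -0.079, -0.857]] tilt 31.0 az 9.4
knob approach -0.1 [0.51772912 0.02676334 0.3298456 ]
knob approach 0 [0.56856703 0.03517275 0.24414386]
up .3 [-0.153 -0.024 -0.257]
```

apply_moves:
  series: "-0.012 -0.002 -0.02 0;-0.153 -0.024 -0.257 0;-0.153 -0.024 -0.257 0;-0.153 -0.024 -0.257 0;-0.153 -0.024 -0.257 0;-0.153 -0.024 -0.257 0;-0.153 -0.024 -0.257 0;-0.153 -0.024 -0.257 0;-0.153 -0.024 -0.257 0;-0.153 -0.024 -0.257 0"

```text
clock: 21.65
tcp_pos: [0.4647, 0.2904, 0.3343]
tool_rot: [-0.411, 2.564, 0.006]
ft_force: [-0.3, 0.9, -1.3]
grip_width: 0.0928
```

```bash
python3 - <<'E'
from h import *
o,M=rel(np.array([.5177,.0268,.33]))
print('knob final',(M.T@(np.array([.5686,.0352,.2445])-o['tcp_pos'])).round(3))
im,_=shot('side','side6'); 
W=world('side',np.load('pics/side6.npy'))
v,u=np.mgrid[:420,:560]; m=(abs(u-271)<25)&(abs(v-197)<25)&(W[...,2]>.25)&(W[...,2]<.275); p=W[m].astype(np.float32)
print('knob top',cv2.minEnclosingCircle(p[p[:,2]>.26][:,:2].copy()),p[:,2].max(), pix('side',[.5645,.0345,.265]))
cv2.imwrite('pics/s6.png',np.hstack([cv2.resize(im[300:390,180:320],(467,300)),cv2.resize(im[170:260,220:320],(333,300))]))
E
```

```text
t 21.65 tcp [0.4647 0.2904 0.3343] j [ 0.615 -0.512  1.958 -0.243  1.205 -1.243] w 0.0928 F [-0.3  0.9 -1.3]
[[-0.809, -0.291, 0.511], [-0.288, 0.954, 0.086], [-0.513, -0.078, -0.855]] tilt 31.2 az 9.6
shift [ 0.0354 -0.2664  0.008 ]
knob final [ 0.036 -0.267  0.108]
knob top ((0.5666252374649048, 0.03523007035255432), 0.016187921166419983) 0.26828253 (np.float64(271.47991157859957), np.float64(191.4963972642866))
```

View pics/s6.png

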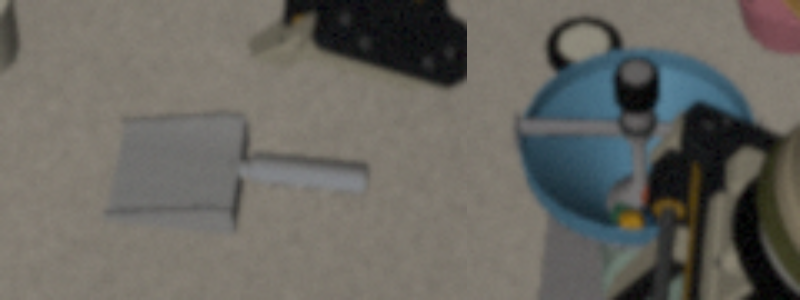

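apply_moves:
  series: "0.036 -0.266 -0.005 0;0.036 -0.266 -0.005 0;0.036 -0.266 -0.005 0;0.036 -0.266 -0.005 0;0.036 -0.266 -0.005 0;0.036 -0.266 -0.005 0;0.036 -0.266 -0.005 0;0.036 -0.266 -0.005 0;0.036 -0.266 -0.005 0;0.036 -0.266 -0.005 0"

```text
clock: 22.53
tcp_pos: [0.5092, 0.026, 0.3365]
tool_rot: [-0.411, 2.57, 0.006]
ft_force: [0.3, 0.5, 0.3]
grip_width: 0.093
```

```bash
python3 - <<'E'
from h import *
o,M=rel()
print('knob final',(M.T@(np.array([.5655,.035,.2515])-o['tcp_pos'])+[0,0,.008]).round(4))
E
```

```text
t 22.53 tcp [0.5092 0.026  0.3365] j [-0.175 -0.69   2.063  0.181  1.26  -2.073] w 0.093 F [0.3 0.5 0.3]
[[-0.812, -0.291, 0.506], [-0.289, 0.954, 0.085], [-0.507, -0.077, -0.858]] tilt 30.9 az 9.5
knob final [-0.0051 -0.0013  0.1102]
```

apply_moves:
  series: "-0.003 -0.001 0.02 0;-0.005 -0.001 0.04 0;-0.005 -0.001 0.06 0;-0.005 -0.001 0.075 0;-0.005 -0.001 0.088 0;-0.005 -0.001 0.097 0;-0.005 -0.001 0.104 0;-0.005 -0.001 0.108 0;-0.005 -0.001 0.11 0;-0.005 -0.001 0.11 0"

```text
clock: 23.37
tcp_pos: [0.5692, 0.0363, 0.2447]
tool_rot: [-0.412, 2.57, 0.006]
ft_force: [0.7, 0.3, 0.1]
grip_width: 0.093
```

```bash
python3 - <<'E'
from h import *
o,M=rel()
print('knob err',(M.T@(np.array([.5655,.035,.2515])-o['tcp_pos'])+[0,0,.008]).round(4))
im,_=shot('side','side7'); cv2.imwrite('pics/s7.png',cv2.resize(im[160:280,200:340],(700,600)))
E
```

```text
t 23.37 tcp [0.5692 0.0363 0.2447] j [-0.121 -0.478  2.094  0.173  1.012 -2.063] w 0.093 F [0.7 0.3 0.1]
[[-0.812, -0.292, 0.506], [-0.289, 0.953, 0.085], [-0.507, -0.077, -0.858]] tilt 30.9 az 9.6
knob err [-0.     -0.0006  0.0002]
```

View pics/s7.png

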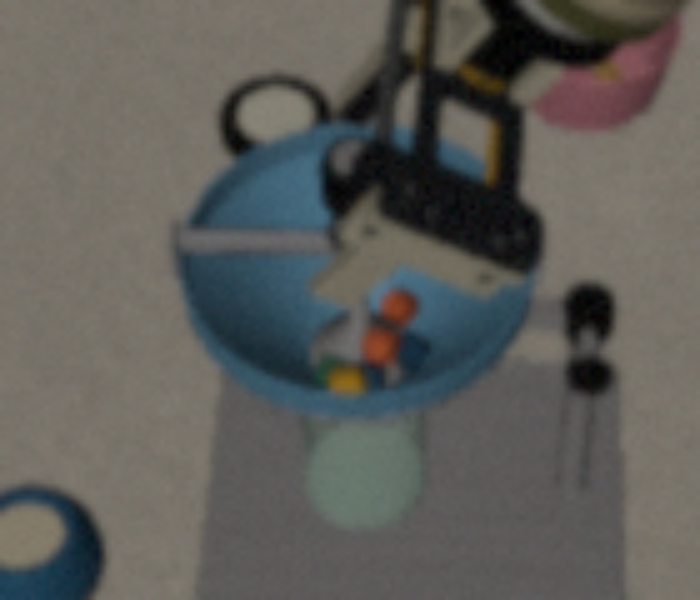

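All six chips lie in the funnel (two terracotta, two blue, ochre, green); fingers straddle the knob. Close.

apply_moves:
  series: "0 0 0 0;0 0 0 0;0 0 0 0;0 0 0 0;0 0 0 0;0 0 0 0;0 0 0 0;0 0 0 0;0 0 0 0;0 0 0 0;0 0 0 0;0 0 0 0;0 0 0 0;0 0 0 0"
  hand: 1

```text
clock: 24.58
tcp_pos: [0.5697, 0.0348, 0.2454]
tool_rot: [-0.41, 2.569, 0.003]
ft_force: [1.9, -7.8, -0.8]
grip_width: 0.0322
```

```bash
python3 - <<'E'
from h import *
o,M=rel()
for u in (.03,.043): print((M.T@np.array([0,0,u])).round(4))
E
```

```text
t 24.58 tcp [0.5697 0.0348 0.2454] j [-0.122 -0.478  2.093  0.171  1.011 -2.062] w 0.0322 F [ 1.9 -7.8 -0.8]
[[-0.812, -0.29, 0.507], [-0.288, 0.954, 0.083], [-0.508, -0.079, -0.858]] tilt 30.9 az 9.3
[-0.0152 -0.0024 -0.0257]
[-0.0218 -0.0034 -0.0369]
```

apply_moves:
  series: "-0.003 -0.0005 -0.005 0;-0.006 -0.001 -0.01 0;-0.009 -0.0015 -0.016 0;-0.012 -0.002 -0.021 0;-0.015 -0.0024 -0.026 0;-0.018 -0.003 -0.031 0;-0.02 -0.003 -0.034 0;-0.022 -0.0034 -0.037 0;-0.0223 -0.0035 -0.0377 0;-0.0223 -0.0035 -0.0377 0;-0.0223 -0.0035 -0.0377 0"

```text
clock: 25.5
tcp_pos: [0.5694, 0.0346, 0.287]
tool_rot: [-0.409, 2.572, 0.004]
ft_force: [11.7, -0.6, -11.3]
grip_width: 0.0322
```

```bash
python3 - <<'E'
from h import *
o,M=rel(); print('rise',o['tcp_pos']-[.5697,.0348,.2454])
im,_=shot('side','side8'); cv2.imwrite('pics/s8.png',cv2.resize(im[160:280,200:340],(700,600)))
E
```

```text
t 25.5 tcp [0.5694 0.0346 0.287 ] j [-0.123 -0.492  2.027  0.163  1.093 -2.046] w 0.0322 F [ 11.7  -0.6 -11.3]
[[-0.813, -0.289, 0.505], [-0.288, 0.954, 0.083], [-0.506, -0.078, -0.859]] tilt 30.8 az 9.3
rise [-0.00026256 -0.00023775  0.04159779]
```

View pics/s8.png

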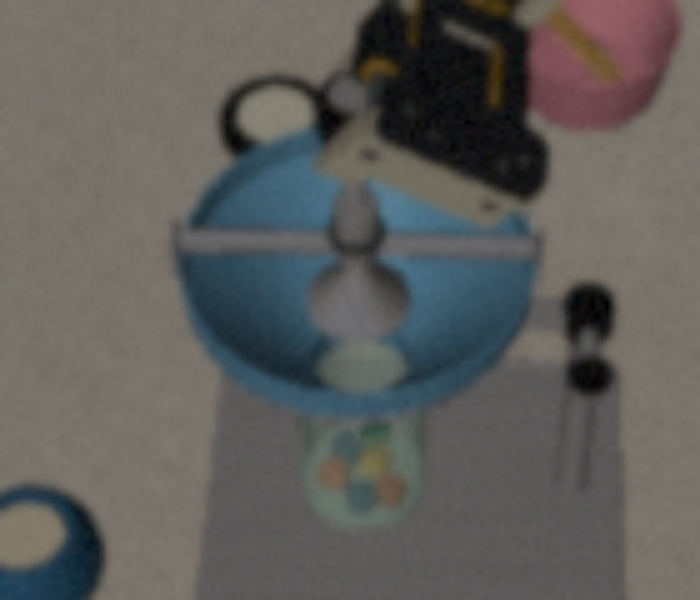

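apply_moves:
  series: "-0.0013 0 -0.002 0;-0.0013 0 -0.002 0;-0.0013 0 -0.002 0;-0.0013 0 -0.002 0"

```text
clock: 25.88
tcp_pos: [0.5694, 0.0345, 0.2872]
tool_rot: [-0.408, 2.574, 0.004]
ft_force: [13.8, -1.9, -10.6]
grip_width: 0.0326
```

apply_moves:
  series: "-0.001 0 -0.0017 0;-0.001 0 -0.0017 0;-0.001 0 -0.0017 0"

```text
clock: 26.13
tcp_pos: [0.5694, 0.0345, 0.287]
tool_rot: [-0.406, 2.575, 0.005]
ft_force: [14.7, -1.3, -10.6]
grip_width: 0.0325
```

apply_moves:
  series: "-0.002 0 -0.004 0;-0.002 0 -0.004 0;-0.002 0 -0.004 0;-0.002 0 -0.004 0"

```text
clock: 26.47
tcp_pos: [0.5686, 0.0344, 0.2877]
tool_rot: [-0.405, 2.579, 0.006]
ft_force: [19.6, -1.6, -18.4]
grip_width: 0.032
```

```bash
python3 - <<'E'
from h import *
rel()
im,_=shot('side','side9'); a=cv2.imread('pics/side8.png')
print(cv2.absdiff(im,a)[150:280,200:340].mean())
cv2.imwrite('pics/s9.png',cv2.resize(im[160:380,180:340],(582,800))[:600] if 0 else cv2.resize(im[160:390,170:350],(470,600)))
E
```

```text
t 26.47 tcp [0.5686 0.0344 0.2877] j [-0.123 -0.488  2.021  0.161  1.102 -2.041] w 0.032 F [ 19.6  -1.6 -18.4]
[[-0.818, -0.287, 0.499], [-0.284, 0.955, 0.083], [-0.501, -0.074, -0.862]] tilt 30.4 az 9.4
2.4626373626373628
```

View pics/s9.png

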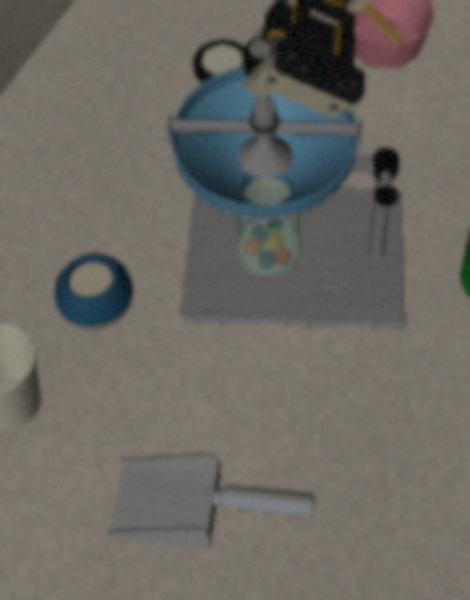

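```bash
python3 -c "
from h import *
print(finish_job())"
```

```text
the job is handed in; nothing more can be done
None
```

The job is done and handed in at about 26.5 s. All six chips are in the glass jar, the empty scoop is back flat on the table, and the arm is still holding the stopper fully up.

- **Tilting the tool:** The moves can't tilt the tool directly. I pushed it against the arm's reach limit until it leaned about 31°.
- **Pouring:** I gripped the level scoop and turned it about the tool axis. That tipped it to about 62° over the open half of the funnel, and the chips went in with the stopper shut. I then turned the scoop back level and set it down where it came from.
- **Stopper:** I gripped the knob and raised it about 42 mm. A further pull barely moved it, while the downward force rose to 18 N, above the spring's 11 N, so it is at its stop.
- **Last pictures:** They show six chips in the jar, none left in the funnel, and the scoop empty and flat. The jar is still on the base under the spout. The bowl, candle pot, lid and cup look untouched as far as they are in view.
- **One reading outside its range:** Joint 2 read -0.892 for a moment just before pouring, against a stated limit of -0.89. I moved on from that pose straight away, but I couldn't confirm whether it counts as passing the limit.

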